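Clip the vial rack into the shaker's spring-clip bracket

TASK

Pick up the rack of amber vials by its blue grip, keep it upright, and fit it in the bracket on top of the shaker: let its two ears down into the slots between the brass spring clips, then ease it down against the springs, firmly but gently, until both ears are fully home under the clips and the rack sits flat on its seats, and let go. Do not force it or hammer it down, for the shaker's rubber-mounted platform stands no hard push, and leave the rack of clear vials and everything else on the bench where it stands.

Things in the scene. Friction and masses are not known exactly. Their poses are not given: they have to be found in the camera images.
- rack_amber: the rack to fit: aluminium plate 50 (x) x 150 (y) x 8 mm, eight amber glass vials with black caps fixed in it (26 to 64 mm from the centre along y, within 23 mm of it in x, tops 61 mm up), a blue grip over its centre and an ear on each short end. About 0.36 kg. Origin: centre of the plate's underside; z up, y along its length, x across. Same either way round
- amber_grip (a point): centre of the blue grip block, 64 mm above the rack's underside, axes as the rack: 14 mm thick (x), 34 mm long (y), reaching 14 mm above and below this point, on an upright steel blade 8 mm thick. Take it from above, closing along x; nothing else of the rack rises above the plate within 25 mm of the centre in y
- ear_a (a point): tip of the ear on the rack's +y end, at its underside: 87 mm from the rack's centre. Each ear is 14 mm wide (x), 8 mm thick like the plate, and sticks out 12 mm from the plate's end
- ear_b (a point): the same on the rack's -y end
- rack_clear: a second rack of the same make and size with clear vials and white caps, to be left alone. Origin and axes as the other's
- shaker: bench shaker, switched off, fixed: white housing 230 x 230 mm, on top an aluminium platform 220 (x) x 240 (y) mm on four rubber mounts, its upper face 92 mm above the bench, carrying the bracket. Origin: centre of its underside, on the bench; y along the bracket, x to its back, z up. Nothing but the rack should press on it
- platform (a joint): how far the platform, with the bracket, has sunk on its rubber mounts, in m: 0 unloaded, 1 mm for every 8 N pressing down on it, the rack's own weight included. Its drive stands no hard push: it must never sink by more than 3 mm (about 25 N)
- seat (a point): centre of the bracket at the height of its two seats, 100 mm above the bench while the platform is unloaded (it sinks with it), axes as the shaker: the rack's origin belongs here when home, its y along this y, either way round. Home is a hard stop against the seats. Pressing the rack in takes 8 to 18 N from above besides its weight, which alone does not take it home
- slot_left (a point): mouth of the slot at the bracket's +y end, 83 mm from its centre, 50 mm above the platform. Each end is a dark steel post 46 mm wide (x) rising 42 to 52 mm over the platform, with an upright slot open to the top and the centre. An ear has 2 mm of play along y; the slot's back wall flares outwards at the top by 5 mm
- slot_right (a point): the same at the bracket's -y end
- knees_left (a point): midway between the two brass leaf clips of the +y slot, at their knees, 9.5 mm above the seat. They face each other in x, 24 mm apart at the top, 14 mm apart 16 mm above the knees, 9 mm at the knees, and give way sideways, each pressing with 1.6 N plus 1.6 N per mm. They resist an ear from 25 mm above home, most strongly at 10 mm (up to 18 N for the rack)
- knees_right (a point): the same in the -y slot. From 10 mm above home the ears drag past the knees with a steady 8 to 14 N for the whole rack; over the last 1.5 mm the knees snap in over the ears' top edges, the push needed drops suddenly by a third or more and the rack lands on its seats, where the force rises again. The clips then hold it down
- wash_bottle: white wash bottle with red cap and spout, 68 mm wide, 200 mm high; origin: centre of its underside; leave alone
- beaker: glass beaker, 80 mm wide, 95 mm high; origin: centre of its underside; leave alone
- reagent_jar: amber jar with a blue lid, 60 mm wide, 85 mm high; origin: centre of its underside; leave alone
- pen_pot: grey pen pot, 72 mm wide, 95 mm high; origin: centre of its underside; leave alone
- spatula: small spatula lying on the bench, 180 mm long; leave alone
- weigh_dish: aluminium weighing dish, 70 mm wide, 22 mm high; leave alone
There are look-alikes about, which are no part of the job. What is shaped like the rack_amber but pink is not meant.

How it is judged (in metres and radians):
On the way, in this order (a step that is already met when the one before it is completed fails the run):
1. the amber rack is lifted clear of the bench and above the bracket's posts (height (world z) of rack_amber above 0.145 m), for 0.1 s.
2. both ears are let down into the slots, level and square, still short of home (z of rack_amber in the frame of seat between 0.003 and 0.02 m and horizontal distance between rack_amber and seat below 0.006 m and angle between the y axis of rack_amber and the y axis of seat, either way round below 0.08 rad and angle between rack_amber's own z axis and vertical below 0.06 rad), for 0.1 s.
At the end, for the whole second after the job is handed in: The amber rack sits home in the bracket: its origin no more than 1.5 mm above the seat and within 4 mm of it horizontally, its length within 0.05 rad of the bracket's, tilted less than 0.025 rad, at rest and let go (z of rack_amber in the frame of seat below 0.0015 m and horizontal distance between rack_amber and seat below 0.004 m and angle between the y axis of rack_amber and the y axis of seat, either way round below 0.05 rad and angle between rack_amber's own z axis and vertical below 0.025 rad and linear speed of rack_amber below 0.01 m/s and contact force between the fingers and rack_amber below 0.1 N); the robot touches nothing.
It fails at once if the shaker's platform is pushed down by more than 3 mm (about 25 N) (value of joint platform above 0.003 m).
It fails at once if the robot itself presses on the shaker with more than 15 N (contact force between any of the fingers, the arm and shaker above 15 N).
It fails at once if the rack of clear vials or another thing on the bench is shifted by more than 15 mm (distance of any of rack_clear, wash_bottle, beaker, reagent_jar, pen_pot, spatula, weigh_dish from where it was at the start of the episode above 0.015 m).
It fails at once if the amber rack is tipped by more than 0.5 rad (angle between rack_amber's own z axis and vertical above 0.5 rad).
It also fails if it takes over 64 s, if anything falls off the work surface, if the arm or the gripper's body presses on something with over 40 N, if the wrist force passes 120 N, or if a joint passes its speed limit or range.

ROBOT

A 6-joint arm with a two-finger parallel gripper is mounted at the origin on the work surface. World frame = base frame: x ahead of the robot, y to its left, z up, the work surface at z = 0. Lengths are in mm, angles in rad, forces in N, time in s.
With the tool pointing down it reaches from about 350 to 775 mm from the base axis. Payload 7.3 kg.
Tool frame: the origin (TCP) lies midway between the tips of the shut fingers; the grasp point (between the pads) lies 19 mm behind it (bot.tcp_to_grasp is the distance from the TCP to the grasp point, in mm); z points along the fingers, y is the line along which they close (so a half turn about z gives the same grasp; the last joint's range is limited). The gripper opens to 92 mm and grips with 3 to 60 N. Pads are 19 mm wide; open, the fingers measure 130 mm over their backs; the gripper's body (75 mm by 190 mm) begins 47 mm behind the grasp point.
Start: joints at [-1.357, 0.342, 1.524, -0, 1.275, -0.146], TCP at [184.869, -491.394, 226.741] pointing down, gripper open.
Joint ranges: [-2.53, 2.53], [-0.77, 2.02], [0.04, 2.7], [-1, 4.14], [0.28, 2.66], [-3.11, 3.11]. Speed limits (rad/s): [2.57, 2.57, 3.14, 3.14, 3.14, 3.14].

INTERFACE

Orientations are given as [roll, pitch, yaw] about the fixed x, y, z axes, in that order (R = Rz(yaw) Ry(pitch) Rx(roll)).
In Python, from plant import bot, viewer gives the robot as it stands. The module is installed in compiled form; this text tells all that it offers.
- The arm moves only by the shell command python3 -m handwheel 'ROWS'. ROWS is text: rows parted by semicolons, each of 7 numbers parted by spaces: the shift along the tool's x, y, z scaled (see below), then the turn, a rotation vector about the tool's x, y, z scaled (see below), then the opening, from -1 (shut) to 1 (fully open), so that 0 is half open. In form: tx ty tz rx ry rz gripper; .... A call has 1 to 8 rows; each row is the pose to reach, as a shift and turn from the pose commanded when the call began, along the tool's axes at that moment, turning the shorter way round; what a row does not reach only later rows make up. The controller multiplies each number of a shift by 10 cm and each number of a turn by pi rad. A row lasts 1/12 s, in which the tool goes at most 41.7 mm and 7.16 degrees, less where a joint would pass 70% of its speed; a pose out of reach is approached as far as the arm can. A call with a number of a shift or a turn outside -1 to 1 is refused whole. A call with a gripper value outside its range is refused whole. The fingers move at their own pace and stop on an object; the grip force is fixed at half the most. Time passes only in rows, so rows that repeat a pose let the fingers close. It gives the time, the measured TCP pose, the force, the opening and the grip force at its end, in the units of the state.
- bot.get_obs(): the state, without advancing time (a new reading comes with each control period).
- viewer.capture(name): name is "scene" or "top" or "wrist"; returns a dict with "frame" (420x560x3 uint8, red, green, blue), "fov_y" (degrees; the focal length in pixels is half the picture's height over the tangent of half this angle, whatever the lens; pixels are square), "cx", "cy" (the principal point, pixels), "T" (4x4, takes a point from camera to world coordinates). Camera axes: x right, y down, z forward; pixel columns grow to the right and rows downward; lengths in mm; the calibration is good to about 2 mm. A picture is of the moment at which its call begins. There is no depth.
- bot.close_job(): hands the job in; it is judged then, once.
Trained networks look in a picture, given as the dict that the camera call returned (one of the last four; its "shot" number tells which), for a name from the list of things; names that differ only in an ending like _2 or _b are one class to them, and where a whole thing is asked for, a point or a joint stands for the part that bears it (a point fixed in the world has none). Each returns a list of dicts, best first, with "score" (0 to 1); they miss things now and then, are a little off and sometimes report something else, mostly with a low value. They report only what shows in the picture. A call takes as long as a camera call. They do not tell look-alikes from the thing itself.
- viewer.recognise(target, picture): "centre" ([column, row] in pixels, amid what is visible of it).
- viewer.cut_out(target, picture): "pixels" (420x560 bool, what is visible of it) and "centre" ([column, row] in pixels, amid what is visible of it).
The state is a dict: "time": time; "joint_positions": joint angles; "dq": joint speeds; "tau": joint torques, N m; "tool_pos": TCP position; "tcp_rot": TCP orientation; "contact_force": force on the tool from outside, world axes, zero at the start; "moment": the same for the moment, N m; "grip_width": finger opening in mm; "finger_force": force on a finger pad.
Only numpy, scipy, OpenCV 4.12 (cv2) and the standard library are available. Lean on these libraries where they do the work, as an engineer would, in place of code of your own. Each camera call takes 0.05 s, during which the arm holds its last target. There are 200 camera calls.

## Working session

There is one attempt and no reset: what is moved stays moved. The work goes in short steps, Python scripts to look and compute and a shell command to move; the robot and the scene stay as the last step left them, time stands still between calls to the robot, and variables do not carry over. Pictures are saved under pics/ and viewed, at most 10 in all, crops included, and the job is handed in when it is done.

```bash
mkdir -p pics
python3 - <<'E'
from plant import bot, viewer
import cv2, numpy as np
o=bot.get_obs(); print({k:np.round(v,3) for k,v in o.items()})
ims=[]
for n in ("scene","top"):
    c=viewer.capture(n); ims.append(c["frame"]); print(n,c["fov_y"],c["cx"],c["cy"],np.round(c["T"],3).tolist())
    for t in ("rack_amber","amber_grip","ear_a","seat","shaker","slot_left","knees_left","rack_clear"):
        print(t,[(np.round(d["centre"],1).tolist(),round(d["score"],2)) for d in viewer.recognise(t,c)])
    cv2.imwrite(f"pics/{n}0.png",cv2.cvtColor(c["frame"],cv2.COLOR_RGB2BGR))
E
```

```text
{'time': np.float64(0.0), 'joint_positions': array([-1.357,  0.343,  1.525, -0.   ,  1.275, -0.146]), 'dq': array([-0.001,  0.001, -0.001,  0.001, -0.002,  0.001]), 'tau': array([  0.   , -43.124, -24.423,   0.072,   0.056,  -0.   ]), 'tool_pos': array([ 184.781, -490.969,  226.06 ]), 'tcp_rot': array([-3.14, -0.  ,  0.36]), 'contact_force': array([-0.018,  0.188,  0.036]), 'moment': array([-0.017,  0.017, -0.022]), 'finger_force': np.float64(0.0), 'grip_width': np.float64(91.672)}
scene 44.83802395577472 276.3721927225299 210.86403797832992 [[-0.344, 0.665, -0.662, 1653.978], [0.939, 0.242, -0.245, 325.154], [-0.002, -0.706, -0.708, 1327.394], [0.0, 0.0, 0.0, 1.0]]
rack_amber [([236.7, 221.0], 0.85), ([148.1, 177.9], 0.82), ([374.2, 205.1], 0.79), ([249.1, 182.1], 0.67)]
amber_grip [([247.3, 182.6], 0.78), ([235.2, 222.6], 0.67), ([150.5, 178.7], 0.61), ([374.4, 206.5], 0.55)]
ear_a [([149.0, 179.1], 0.94), ([375.1, 204.7], 0.82), ([250.0, 186.5], 0.8), ([227.6, 221.0], 0.65)]
seat [([362.3, 247.2], 0.85)]
shaker [([362.1, 256.1], 0.79), ([364.4, 249.7], 0.6)]
slot_left [([363.5, 251.3], 0.74)]
knees_left [([364.9, 247.7], 0.85)]
rack_clear [([279.6, 223.1], 0.59)]
top 45.66403705440558 277.4433698958632 206.40349268884353 [[0.024, -0.993, 0.115, 348.944], [-1.0, -0.026, -0.012, -74.372], [0.015, -0.115, -0.993, 1554.53], [0.0, 0.0, 0.0, 1.0]]
rack_amber [([333.9, 208.5], 0.97), ([452.3, 242.2], 0.94), ([334.5, 273.9], 0.71), ([182.0, 284.8], 0.62), ([174.0, 192.6], 0.41)]
amber_grip [([178.7, 285.1], 0.76), ([333.3, 206.0], 0.69), ([452.7, 241.3], 0.55)]
ear_a [([181.0, 282.6], 0.81), ([454.2, 244.9], 0.8), ([335.9, 274.0], 0.6), ([331.6, 205.7], 0.59)]
seat [([171.0, 193.0], 0.72)]
shaker [([172.4, 195.6], 0.8)]
slot_left [([172.6, 194.3], 0.62)]
knees_left [([172.2, 192.9], 0.7), ([336.4, 141.0], 0.62)]
rack_clear [([271.1, 216.7], 0.6), ([383.0, 229.1], 0.4)]
```

View pics/scene0.png

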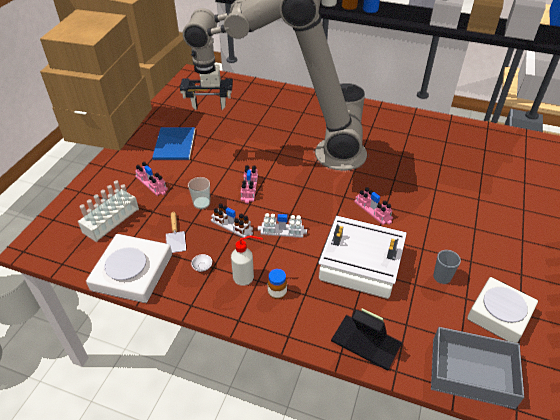

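View pics/top0.png

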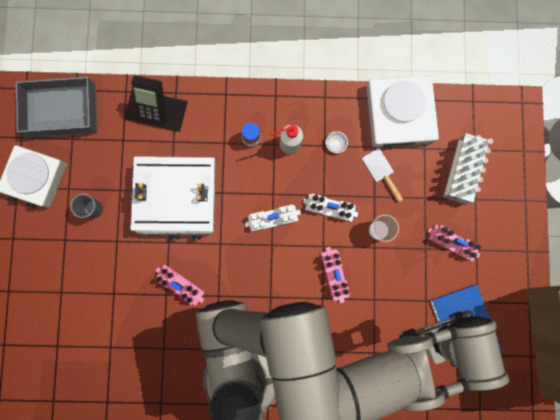

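The amber rack (aluminium plate, black caps) is at scene (234,221) and top (331,207). The pink look-alikes are elsewhere, the clear rack is at top (272,217), and the bracket's clips are at top (140,192) and (202,192). I'll turn these into positions and then look closer with the wrist camera.

```bash
cat > h.py <<'E'
from plant import bot, viewer
import cv2, numpy as np
from scipy.spatial.transform import Rotation as Ro
def K(c):
    f=210/np.tan(np.radians(c["fov_y"]/2)); return np.array([[f,0,c["cx"]],[0,f,c["cy"]],[0,0,1]])
def plane(c,uv,z):
    T=np.array(c["T"]); d=T[:3,:3]@np.linalg.inv(K(c))@[uv[0],uv[1],1]; return T[:3,3]+d*(z-T[2,3])/d[2]
def proj(c,P):
    T=np.array(c["T"]); p=(np.atleast_2d(P)-T[:3,3])@T[:3,:3]@K(c).T; return p[:,:2]/p[:,2:]
def tri(cs,uvs):
    A=[];b=[]
    for c,uv in zip(cs,uvs):
        T=np.array(c["T"]); d=T[:3,:3]@np.linalg.inv(K(c))@[uv[0],uv[1],1]; d/=np.linalg.norm(d); M=np.eye(3)-np.outer(d,d); A.append(M); b.append(M@T[:3,3])
    return np.linalg.lstsq(np.vstack(A),np.hstack(b),rcond=None)[0]
def blobs(c,lo,hi,box,amin=5):
    m=cv2.inRange(cv2.cvtColor(c["frame"],cv2.COLOR_RGB2HSV),np.array(lo),np.array(hi)); k=np.zeros_like(m); x0,y0,x1,y1=box; k[y0:y1,x0:x1]=m[y0:y1,x0:x1]
    n,l,s,ce=cv2.connectedComponentsWithStats(k); return [(ce[i].round(1).tolist(),int(s[i,4]),s[i,:4].tolist()) for i in range(1,n) if s[i,4]>=amin],k
def goto(xyz,rpy):
    "shift/turn numbers in the units of the moves, from the measured pose"
    o=bot.get_obs(); R=Ro.from_euler('xyz',o["tcp_rot"]); G=Ro.from_euler('xyz',rpy)
    return (R.inv().apply(np.array(xyz)-o["tool_pos"])/100).round(4),((R.inv()*G).as_rotvec()/np.pi).round(4)
def save(c,n,box=None,s=1):
    f=c["frame"]; 
    if box: f=f[box[1]:box[3],box[0]:box[2]]
    cv2.imwrite(f"pics/{n}.png",cv2.cvtColor(cv2.resize(f,None,fx=s,fy=s,interpolation=cv2.INTER_CUBIC),cv2.COLOR_RGB2BGR))
E
python3 - <<'E'
from h import *
t=viewer.capture("top"); s=viewer.capture("scene")
bt,k=blobs(t,(100,120,60),(130,255,255),(305,190,358,225)); print(bt)
pts=np.argwhere(k)[:,::-1]
bs,_=blobs(s,(100,120,60),(130,255,255),(208,200,256,238)); print(bs)
print("grip tri",tri([t,s],[max(bt,key=lambda b:b[1])[0],max(bs,key=lambda b:b[1])[0]]))
# brass clips
for nm,c,box in(("top",t,(130,160,215,230)),("scene",s,(320,215,410,265))):
    print(nm,blobs(c,(15,110,80),(32,255,255),box)[0])
W=np.hstack([cv2.resize(t["frame"][185:230,240:365],None,fx=6,fy=6,interpolation=2)])
W2=cv2.resize(t["frame"][150:240,125:220],None,fx=6,fy=6,interpolation=2)[:, :570]
W=cv2.resize(W,(570,205)); W2=cv2.resize(W2,(400,379)); F=np.zeros((590,570,3),np.uint8); F[:205]=W; F[208:587,:400]=W2
cv2.imwrite("pics/a.png",F[:,:,::-1])
E
```

```text
[([332.6, 205.3], 45, [328, 203, 11, 6])]
[([229.9, 212.1], 68, [225, 208, 10, 10])]
grip tri [ 530.23218727 -261.08263831   61.01816591]
top [([140.9, 186.4], 23, [139, 184, 6, 6]), ([199.1, 186.9], 14, [198, 185, 3, 5]), ([140.6, 195.8], 26, [138, 194, 7, 5]), ([198.6, 196.9], 17, [197, 195, 4, 5])]
scene [([339.5, 231.6], 40, [337, 226, 6, 11]), ([391.5, 244.0], 40, [389, 239, 6, 11])]
```

View pics/a.png

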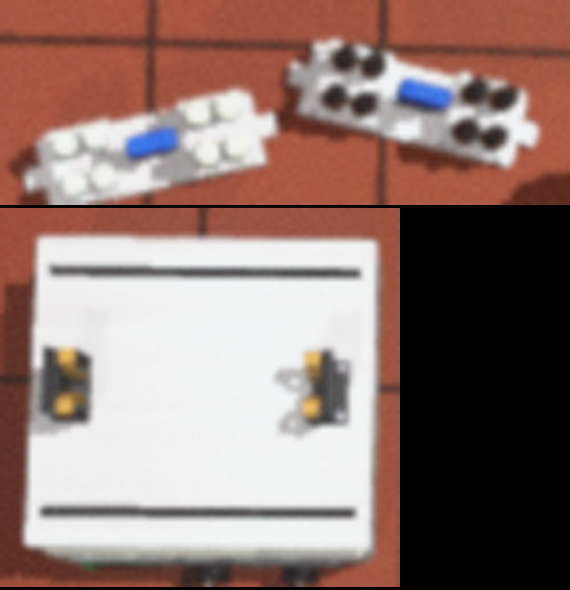

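The amber rack's grip is at about (530,-261), with the rack turned about -14°. Its ear nearly touches the clear rack, so I'll lift straight up. In the crop the bracket's brass clips sit at the top (x+) and bottom of each dark post. Next I'll move above the rack.

```bash
python3 -m handwheel '1 -.235 0.05 0 0 0 1;1 -.235 0.05 0 0 0 1;1 -.235 0.05 0 0 0 1' && python3 -m handwheel '1 -.235 0.05 0 0 0 1;1 -.235 0.05 0 0 0 1;1 -.235 0.05 0 0 0 1' && python3 -m handwheel '1 -.235 0.05 0 0 0 1;1 -.235 0.05 0 0 0 1;1 -.235 0.05 0 0 0 1' && python3 -m handwheel '1 -.235 0.05 0 0 -.307 1;1 -.235 0.05 0 0 -.307 1;1 -.235 0.05 0 0 -.307 1;1 -.235 0.05 0 0 -.307 1;1 -.235 0.05 0 0 -.307 1;1 -.235 0.05 0 0 -.307 1;1 -.235 0.05 0 0 -.307 1;1 -.235 0.05 0 0 -.307 1'
python3 - <<'E'
from h import *
c=viewer.capture("wrist"); save(c,"w1"); print(c["fov_y"],c["cx"],c["cy"],np.round(c["T"],3).tolist()); print(proj(c,[530.2,-261,64]))
o=bot.get_obs(); print(o["tool_pos"],o["tcp_rot"])
E
```

```text
time: 1.25
tool_pos: [272.5, -432.0, 221.5]
tcp_rot: [-3.141, -0.001, 0.36]
contact_force: [0.2, -0.3, -0.1]
grip_width: 91.8
finger_force: 0.0
time: 1.5
tool_pos: [358.3, -374.3, 216.6]
tcp_rot: [-3.141, -0.001, 0.362]
contact_force: [-0.7, 0.3, -0.2]
grip_width: 91.9
finger_force: 0.0
time: 1.75
tool_pos: [443.8, -317.0, 211.6]
tcp_rot: [-3.141, -0.001, 0.362]
contact_force: [-1.4, -0.0, -0.6]
grip_width: 92.0
finger_force: 0.0
time: 2.42
tool_pos: [526.2, -262.4, 206.6]
tcp_rot: [-3.141, -0.0, 1.331]
contact_force: [-0.2, -0.1, -0.1]
grip_width: 91.7
finger_force: 0.0
60.69903838983157 283.81346878608105 205.56041054434277 [[0.971, -0.228, -0.066, 544.229], [-0.238, -0.935, -0.264, -192.575], [-0.001, 0.272, -0.962, 364.0], [0.0, 0.0, 0.0, 1.0]]
[[287.24042033 188.78049638]]
[ 526.16543208 -262.48304461  206.61290695] [-3.14133986e+00  5.20253618e-05  1.33448036e+00]
```

View pics/w1.png

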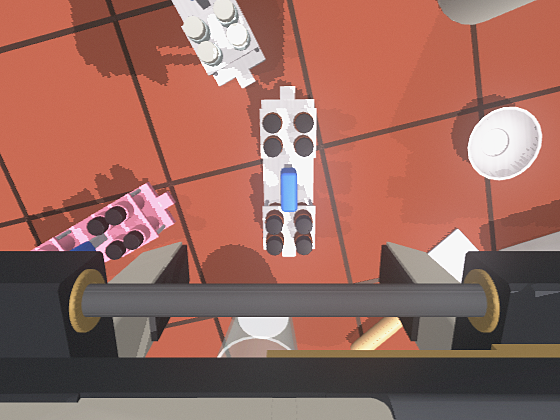

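The wrist picture shows the amber rack aligned with the fingers. The blue grip is at (289,190) and the ears are at about (288,90) and (289,252). I'll refine its pose.

Run:
```python
from h import *
from scipy.optimize import least_squares
c=viewer.capture("wrist")
b,k=blobs(c,(100,120,60),(130,255,255),(265,150,310,225),50); print(b)
r=cv2.minAreaRect(np.argwhere(k)[:,::-1].astype(np.float32)); print(r)
# plate axis from bright mask columns of the ears
g=cv2.cvtColor(c["frame"],cv2.COLOR_RGB2HSV); m=((g[...,1]<60)&(g[...,2]>120))
for row in (90,94,97,103,165,172,200,240,250,253,255):
    x=np.flatnonzero(m[row,255:325])+255; print(row,x.min() if len(x) else None,x.max() if len(x) else None)
caps=[(272.5,122),(302.5,122),(272.5,146),(302.5,146)]
d,_=blobs(c,(0,0,0),(179,255,75),(255,105,325,257),80); print(d)
for z in (64,71,78): print(z,plane(c,b[0][0],z).round(1))
print("ears",plane(c,(288,87),4).round(1),plane(c,(289,255),4).round(1))
```

```text
[([288.2, 190.8], 552, [281, 172, 16, 40])]
((288.5, 190.0), (42.0, 15.0), 90.0)
90 280 295
94 280 295
97 280 295
103 262 314
165 263 324
172 263 313
200 264 312
240 263 314
250 282 310
253 282 308
255 282 295
[]
64 [ 530.5 -263.    64. ]
71 [ 530.8 -261.3   71. ]
78 [ 531.1 -259.7   78. ]
ears [ 551.1 -178.     4. ] [ 512.2 -346.9    4. ]
```

```bash
python3 -m handwheel '.021 .046 .8 0 0 -.003 1;.021 .046 .8 0 0 -.003 1;.021 .046 .8 0 0 -.003 1' && python3 -m handwheel '0 0 .3 0 0 0 1;0 0 .5 0 0 0 1;0 0 .65 0 0 0 1;0 0 .8 0 0 0 1;0 0 .8 0 0 0 1' && python3 -m handwheel '0 0 0 0 0 0 -1;0 0 0 0 0 0 -1;0 0 0 0 0 0 -1;0 0 0 0 0 0 -1;0 0 0 0 0 0 -1;0 0 0 0 0 0 -1;0 0 0 0 0 0 -1;0 0 0 0 0 0 -1'
```

```text
time: 2.77
tool_pos: [527.6, -259.3, 119.8]
tcp_rot: [-3.13, -0.004, 1.331]
contact_force: [-1.6, 1.3, -1.1]
grip_width: 91.7
finger_force: 0.0
time: 3.18
tool_pos: [530.2, -261.2, 45.5]
tcp_rot: [-3.138, -0.001, 1.331]
contact_force: [-1.0, 0.9, 0.2]
grip_width: 91.7
finger_force: 0.0
time: 3.85
tool_pos: [531.1, -261.7, 46.8]
tcp_rot: [3.141, 0.0, 1.334]
contact_force: [0.2, -0.1, 0.3]
grip_width: 43.2
finger_force: 0.0
```

```bash
python3 -m handwheel '0 0 0 0 0 0 -1;0 0 0 0 0 0 -1;0 0 0 0 0 0 -1;0 0 0 0 0 0 -1;0 0 0 0 0 0 -1;0 0 0 0 0 0 -1;0 0 0 0 0 0 -1;0 0 0 0 0 0 -1' && python3 -m handwheel '0 0 -.03 0 0 0 -1;0 0 -.1 0 0 0 -1;0 0 -.2 0 0 0 -1;0 0 -.35 0 0 0 -1;0 0 -.5 0 0 0 -1;0 0 -.65 0 0 0 -1;0 0 -.8 0 0 0 -1;0 0 -.9 0 0 0 -1'
```

```text
time: 4.52
tool_pos: [531.0, -261.6, 46.6]
tcp_rot: [-3.141, -0.0, 1.334]
contact_force: [-0.5, 0.4, -0.6]
grip_width: 13.6
finger_force: 30.0
time: 5.18
tool_pos: [531.7, -262.0, 139.2]
tcp_rot: [3.139, 0.001, 1.334]
contact_force: [-0.4, -0.3, -3.7]
grip_width: 13.5
finger_force: 30.0
```

Run:
```python
from h import *
t=viewer.capture("top"); s=viewer.capture("scene")
for uv in ((140.9,186.4),(140.6,195.8),(199.1,186.9),(198.6,196.9)): print(plane(t,uv,142).round(1))
print(tri([t,s],[(140.75,191.1),(391.5,244)]).round(1),tri([t,s],[(198.85,191.9),(339.5,231.6)]).round(1))
for z in(142,): print([plane(s,u,z).round(1) for u in ((391.5,240),(339.5,228))])
o=bot.get_obs(); print(o["tool_pos"],o["tcp_rot"],o["contact_force"],o["moment"])
```

```text
[559.9 299.2 142. ]
[532.8 298.5 142. ]
[562.8 133.5 142. ]
[534.  133.8 142. ]
[548.2 300.4 130.9] [550.7 134.2 128.5]
[array([542.7, 296.2, 142. ]), array([548.6, 131. , 142. ])]
[ 532.20000935 -262.3330316   139.27788657] [3.13717105e+00 1.64077685e-03 1.33369506e+00] [-0.33950079  0.93647446 -4.4428235 ] [-0.090118   -0.07901933 -0.02529287]
```

```bash
python3 -m handwheel '0 0 -.1 0 0 0 -1;0 0 -.3 0 0 0 -1;0 0 -.5 0 0 -.02 -1;0 0 -.7 0 0 -.04 -1;0 0 -.85 0 0 -.06 -1;0 0 -.95 0 0 -.0794 -1;0 0 -1 0 0 -.0794 -1' && python3 -m handwheel '.05 0 -.03 0 0 0 -1;.15 -.02 -.06 0 0 0 -1;.3 -.05 -.1 0 0 0 -1;.5 -.1 -.14 0 0 0 -1;.75 -.15 -.18 0 0 0 -1;1 -.2 -.2 0 0 0 -1' && python3 -m handwheel '.25 -.05 0 0 0 0 -1;.5 -.1 0 0 0 0 -1;.75 -.15 0 0 0 0 -1;1 -.2 0 0 0 0 -1' && python3 -m handwheel '.25 -.05 0 0 0 0 -1;.5 -.1 0 0 0 0 -1;.75 -.15 0 0 0 0 -1;1 -.2 0 0 0 0 -1' && python3 -m handwheel '.25 -.05 0 0 0 0 -1;.5 -.1 0 0 0 0 -1;.7 -.15 0 0 0 0 -1;.87 -.2 0 0 0 0 -1;1 -.22 0 0 0 0 -1;1.0 -.22 0 0 0 0 -1;1 -.22 0 0 0 0 -1'
python3 - <<'E'
from h import *
c=viewer.capture("wrist"); save(c,"w2"); print(np.round(c["T"],3).tolist())
o=bot.get_obs(); print(o["tool_pos"],o["tcp_rot"])
E
```

```text
time: 5.87
tool_pos: [531.3, -261.8, 238.0]
tcp_rot: [3.141, 0.001, 1.585]
contact_force: [-0.2, 0.1, -4.3]
grip_width: 14.0
finger_force: 30.0
time: 6.37
tool_pos: [508.9, -159.7, 256.5]
tcp_rot: [-3.141, -0.001, 1.582]
contact_force: [1.0, -0.7, -4.0]
grip_width: 13.8
finger_force: 30.0
time: 6.7
tool_pos: [487.1, -59.5, 256.3]
tcp_rot: [-3.14, -0.001, 1.583]
contact_force: [1.2, 0.9, -3.7]
grip_width: 14.0
finger_force: 30.0
time: 7.03
tool_pos: [465.6, 39.9, 256.4]
tcp_rot: [-3.14, -0.0, 1.583]
contact_force: [-0.3, -0.8, -3.2]
grip_width: 13.8
finger_force: 30.0
time: 7.62
tool_pos: [442.9, 138.2, 256.5]
tcp_rot: [-3.141, 0.0, 1.585]
contact_force: [0.6, -0.0, -4.5]
grip_width: 13.7
finger_force: 30.0
[[1.0, 0.014, 0.002, 442.611], [0.014, -0.962, -0.272, 210.233], [-0.002, 0.272, -0.962, 413.837], [0.0, 0.0, 0.0, 1.0]]
[443.36351159 137.58512847 256.52425492] [-3.14100341e+00  4.56075913e-04  1.58401345e+00]
```

View pics/w2.png

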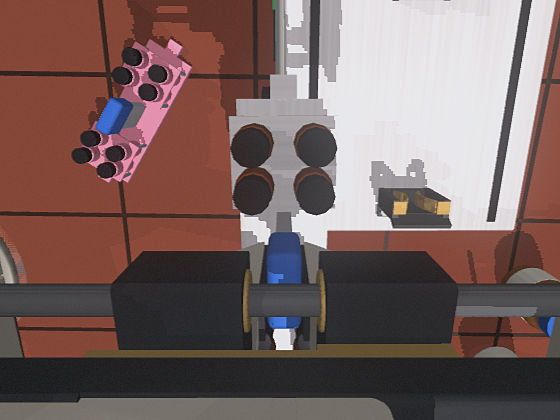

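The held rack hangs straight: its far ear is at (285,80). The -y slot with its clips is at (415,203), but the +y slot is just out of view at the top, so I'll shift to see both.

```bash
python3 -m handwheel '.08 0 -.08 0 0 0 -1;.18 0 -.18 0 0 0 -1;.25 0 -.25 0 0 0 -1;.25 0 -.25 0 0 0 -1;.25 0 -.25 0 0 0 -1'
python3 - <<'E'
from h import *
c=viewer.capture("wrist"); 
np.save("w3.npy",c["frame"]); import pickle; pickle.dump(c,open("w3.pkl","wb"))
a=cv2.resize(c["frame"][0:70,350:470],None,fx=5,fy=5,interpolation=2); b=cv2.resize(c["frame"][195:245,350:470],None,fx=5,fy=5,interpolation=2)
cv2.imwrite("pics/w3.png",np.vstack([a,b])[:,:,::-1]); o=bot.get_obs(); print(o["tool_pos"],o["tcp_rot"]); print(np.round(c["T"],3).tolist())
for n in ("slot_left","knees_left","seat"): print(n,[(np.round(d["centre"],1).tolist(),round(d["score"],2)) for d in viewer.recognise(n,c)])
print(blobs(c,(15,110,80),(32,255,255),(350,0,470,245))[0])
E
```

```text
time: 8.08
tool_pos: [444.1, 162.3, 282.0]
tcp_rot: [3.141, 0.0, 1.583]
contact_force: [0.4, -0.8, -3.8]
grip_width: 13.5
finger_force: 30.0
[443.80833577 162.01694368 281.53834086] [-3.14139846e+00  5.15467577e-04  1.58310903e+00]
[[1.0, 0.012, 0.003, 443.592], [0.013, -0.962, -0.272, 234.3], [0.0, 0.272, -0.962, 439.423], [0.0, 0.0, 0.0, 1.0]]
slot_left [([411.9, 102.5], 0.73)]
knees_left [([412.8, 100.8], 0.84)]
seat []
[([403.1, 20.0], 227, [396, 12, 15, 22]), ([448.2, 19.1], 199, [439, 12, 17, 16]), ([386.6, 225.0], 140, [381, 218, 13, 14]), ([425.4, 225.1], 126, [418, 220, 14, 12])]
```

View pics/w3.png

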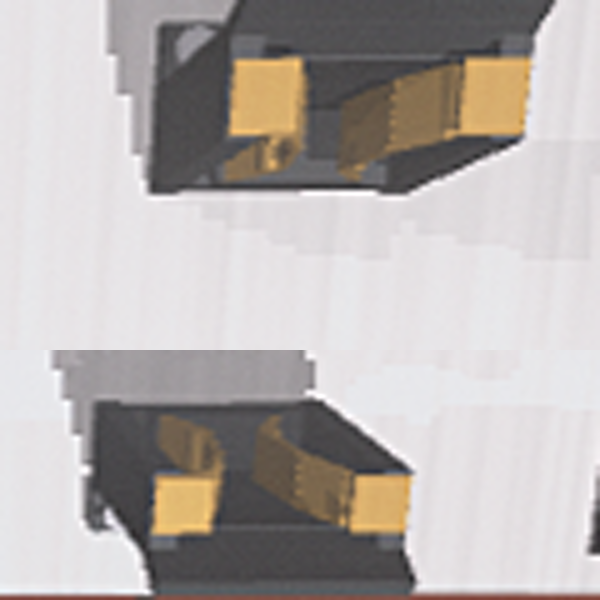

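The +y clip tops are at cols 396–411 and 443–456, row 19. The -y clip tops are at cols 380–393 and 420–432, row 226. I'll compute the bracket pose and check the rack in the hand.

Run:
```python
from h import *; import pickle
c=pickle.load(open("w3.pkl","rb"))
for z in (138,142):
    L=plane(c,(426.6,19.3),z); R=plane(c,(406.3,225.8),z); 
    g=[np.linalg.norm(plane(c,a,z)-plane(c,b,z)) for a,b in (((410.6,19),(442.6,19)),((392.6,226),(420,226)))]
    print(z,L.round(1),R.round(1),((L+R)/2).round(1),np.linalg.norm(L-R).round(1),"yaw",np.arctan2(-(L-R)[0],(L-R)[1]).round(4),np.round(g,1))
# far ear of the held rack
g=cv2.cvtColor(c["frame"],cv2.COLOR_RGB2GRAY).astype(int)
print(g[70:110:2,285]); print([ (int(r),g[r,262:310:2].tolist()) for r in (84,90)])
o=bot.get_obs(); R=Ro.from_euler('xyz',o["tcp_rot"])
for dx,n in((87,"tip top"),(75,"plate end top")):
    for w in (-7,0,7): print(n,w,proj(c,o["tool_pos"]+R.apply([dx,w,46.6-8])).round(1))
```

```text
138 [551.6 297.9 138. ] [553.6 131.9 138. ] [552.6 214.9 138. ] 166.1 yaw 0.0124 [24.4 24.3]
142 [550.1 297.1 142. ] [552.2 133.2 142. ] [551.1 215.2 142. ] 163.9 yaw 0.0124 [24. 24.]
[231 233 211 171 167 164 167 167 166 166 171 169 169 167 168 167 169 167
 168 167]
[(84, [73, 74, 72, 70, 158, 168, 166, 168, 168, 167, 165, 167, 166, 166, 169, 167, 165, 174, 232, 230, 232, 189, 68, 75]), (90, [73, 74, 72, 74, 155, 166, 168, 167, 165, 167, 167, 166, 165, 166, 167, 167, 167, 175, 233, 230, 233, 195, 68, 78])]
tip top -7 [[268.7  75. ]]
tip top 0 [[282.2  75.1]]
tip top 7 [[295.8  75.1]]
plate end top -7 [[269.   99.2]]
plate end top 0 [[282.3  99.2]]
plate end top 7 [[295.6  99.3]]
```

```bash
python3 -m handwheel '.04 .08 0 0 0 0 -1;.12 .22 0 0 0 0 -1;.22 .42 0 0 0 0 -1;.32 .62 0 0 0 0 -1;.42 .82 0 0 0 0 -1;.5 .95 0 0 0 0 -1;.521 1 0 0 0 0 -1;.521 1 0 0 0 0 -1' && python3 -m handwheel '0 .04 .05 0 0 0 -1;0 .084 .2 0 0 0 -1;0 .084 .4 0 0 0 -1;0 .084 .58 0 0 0 -1;0 .084 .7 0 0 0 -1;0 .084 .75 0 0 0 -1;0 .084 .75 0 0 0 -1;0 .084 .75 0 0 0 -1'
python3 - <<'E'
from h import *; import pickle
c=viewer.capture("wrist"); pickle.dump(c,open("w4.pkl","wb"))
s=viewer.capture("scene")
a=cv2.resize(c["frame"][0:150,210:360],(560,560),interpolation=2); b=cv2.resize(s["frame"][200:280,310:345+70],None,fx=3,fy=3,interpolation=2)
F=np.zeros((560,800,3),np.uint8); F[:,:560]=a; F[:240,560:800]=b[:,:240]; F[250:490,560:800]=b[:,-240:]; cv2.imwrite("pics/w4.png",F[:,:,::-1])
o=bot.get_obs(); R=Ro.from_euler('xyz',o["tcp_rot"]); print(o["tool_pos"],o["tcp_rot"],o["contact_force"])
print("ear tip",proj(c,o["tool_pos"]+R.apply([87,0,38.6])).round(1))
E
```

```text
time: 8.95
tool_pos: [544.2, 215.9, 280.5]
tcp_rot: [-3.14, 0.0, 1.583]
contact_force: [-1.3, 0.3, -4.4]
grip_width: 14.0
finger_force: 30.0
time: 9.62
tool_pos: [551.7, 215.5, 207.3]
tcp_rot: [3.141, -0.0, 1.583]
contact_force: [0.0, 0.3, -3.5]
grip_width: 13.9
finger_force: 30.0
[552.17358793 215.72240166 207.97449418] [ 3.13935780e+00 -4.00020571e-04  1.58297933e+00] [-0.13853338  0.01317191 -3.57514548]
ear tip [[284.1  73.4]]
```

View pics/w4.png

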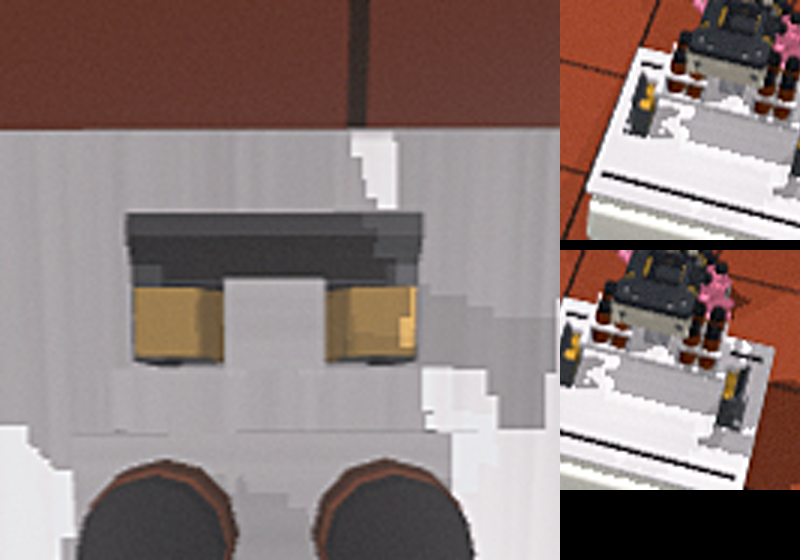

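The far ear's centre is at crop x 274 and the post's centre is at x 274–275, so x is aligned. I'll check y numerically, ear tip against clip, at the two heights.

Run:
```python
from h import *; import pickle
c=pickle.load(open("w4.pkl","rb")); s=150/560
for z in (138,142): print("clip y",z,plane(c,(283.4,(288+361)/2*s),z).round(1), "post back top",plane(c,(283.4,213*s),z).round(1),plane(c,(283.4,213*s),144).round(1))
print("ear tip",plane(c,(283.4,278*s),169.3).round(1),plane(c,(283.4,278*s),161.3).round(1))
```

```text
clip y 138 [550.9 297.5 138. ] post back top [550.7 314.2 138. ] [550.7 313.5 144. ]
clip y 142 [550.9 297.4 142. ] post back top [550.7 313.8 142. ] [550.7 313.5 144. ]
ear tip [550.9 302.2 169.3] [550.8 302.8 161.3]
```

```bash
python3 -m handwheel '0 0 .05 0 0 0 -1;0 0 .12 0 0 0 -1;0 0 .18 0 0 0 -1;0 0 .24 0 0 0 -1;0 0 .28 0 0 0 -1;0 0 .31 0 0 0 -1;0 0 .32 0 0 0 -1;0 0 .32 0 0 0 -1' && python3 -m handwheel '0 0 .01 0 0 0 -1;0 0 .02 0 0 0 -1;0 0 .03 0 0 0 -1;0 0 .04 0 0 0 -1;0 0 .04 0 0 0 -1;0 0 .04 0 0 0 -1'; python3 -c "
from h import *
o=bot.get_obs();print(o['tool_pos'],o['contact_force'],o['moment'])"
```

```text
time: 10.38
tool_pos: [551.6, 215.7, 174.3]
tcp_rot: [-3.141, 0.0, 1.583]
contact_force: [0.2, 0.5, -3.7]
grip_width: 13.6
finger_force: 30.0
time: 10.88
tool_pos: [551.8, 215.8, 171.0]
tcp_rot: [3.141, -0.0, 1.583]
contact_force: [0.2, 0.1, -1.9]
grip_width: 14.2
finger_force: 30.0
[551.78019729 215.76234022 170.95339631] [ 0.21448722  0.05481812 -1.91001763] [-0.02727687 -0.07044611  0.00077344]
```

```bash
python3 -m handwheel '0 0 .005 0 0 0 -1;0 0 .01 0 0 0 -1;0 0 .015 0 0 0 -1;0 0 .02 0 0 0 -1;0 0 .02 0 0 0 -1' && python3 -m handwheel '0 0 .005 0 0 0 -1;0 0 .01 0 0 0 -1;0 0 .015 0 0 0 -1;0 0 .02 0 0 0 -1;0 0 .02 0 0 0 -1' | grep -v rot
```

```text
time: 11.3
tool_pos: [551.9, 215.8, 169.1]
tcp_rot: [3.141, -0.0, 1.583]
contact_force: [0.1, 0.2, 1.9]
grip_width: 13.4
finger_force: 30.0
time: 11.72
tool_pos: [551.8, 215.8, 166.9]
contact_force: [-0.2, 0.7, 3.5]
grip_width: 13.5
finger_force: 30.0
```

```bash
python3 -m handwheel '0 0 .005 0 0 0 -1;0 0 .01 0 0 0 -1;0 0 .015 0 0 0 -1;0 0 .02 0 0 0 -1;0 0 .02 0 0 0 -1'
```

```text
time: 12.13
tool_pos: [551.8, 215.8, 164.8]
tcp_rot: [3.141, -0.0, 1.583]
contact_force: [0.2, -0.0, 4.8]
grip_width: 14.0
finger_force: 30.0
```

```bash
python3 -m handwheel '0 0 .005 0 0 0 -1;0 0 .01 0 0 0 -1;0 0 .015 0 0 0 -1;0 0 .02 0 0 0 -1;0 0 .02 0 0 0 -1'
```

```text
time: 12.55
tool_pos: [551.9, 215.7, 163.0]
tcp_rot: [3.141, -0.0, 1.583]
contact_force: [-0.4, -0.2, 6.3]
grip_width: 13.8
finger_force: 30.0
```

```bash
python3 -m handwheel '0 0 .005 0 0 0 -1;0 0 .01 0 0 0 -1;0 0 .015 0 0 0 -1;0 0 .02 0 0 0 -1;0 0 .02 0 0 0 -1'
```

```text
time: 12.97
tool_pos: [551.9, 215.8, 161.3]
tcp_rot: [3.141, -0.0, 1.583]
contact_force: [-0.1, -0.9, 7.9]
grip_width: 13.8
finger_force: 30.0
```

```bash
python3 -m handwheel '0 0 .005 0 0 0 -1;0 0 .01 0 0 0 -1;0 0 .015 0 0 0 -1;0 0 .015 0 0 0 -1'
```

```text
time: 13.3
tool_pos: [552.0, 215.8, 160.0]
tcp_rot: [3.14, -0.0, 1.583]
contact_force: [-0.2, -0.5, 8.1]
grip_width: 13.3
finger_force: 30.0
```

```bash
python3 -m handwheel '0 0 .004 0 0 0 -1;0 0 .008 0 0 0 -1;0 0 .012 0 0 0 -1;0 0 .015 0 0 0 -1;0 0 .015 0 0 0 -1'
```

```text
time: 13.72
tool_pos: [552.0, 215.8, 158.7]
tcp_rot: [3.14, -0.0, 1.583]
contact_force: [-1.5, -0.8, 9.9]
grip_width: 13.8
finger_force: 30.0
```

```bash
python3 -m handwheel '0 0 .004 0 0 0 -1;0 0 .008 0 0 0 -1;0 0 .012 0 0 0 -1;0 0 .015 0 0 0 -1;0 0 .015 0 0 0 -1'
```

```text
time: 14.13
tool_pos: [552.1, 215.8, 157.4]
tcp_rot: [3.14, -0.0, 1.583]
contact_force: [-2.1, -0.4, 10.1]
grip_width: 13.4
finger_force: 30.0
```

```bash
python3 -m handwheel '0 0 .004 0 0 0 -1;0 0 .008 0 0 0 -1;0 0 .01 0 0 0 -1;0 0 .01 0 0 0 -1'
```

```text
time: 14.47
tool_pos: [552.1, 215.9, 156.5]
tcp_rot: [3.14, -0.0, 1.583]
contact_force: [-3.3, -0.4, 10.9]
grip_width: 13.7
finger_force: 30.0
```

```bash
python3 -m handwheel '0 -.003 .004 0 0 0 -1;0 -.006 .008 0 0 0 -1;0 -.006 .01 0 0 0 -1;0 -.006 .01 0 0 0 -1'
```

```text
time: 14.8
tool_pos: [551.9, 215.9, 155.8]
tcp_rot: [3.138, -0.001, 1.583]
contact_force: [-1.0, -0.1, 12.3]
grip_width: 14.0
finger_force: 30.0
```

```bash
python3 -m handwheel '0 0 .004 0 0 0 -1;0 0 .008 0 0 0 -1;0 0 .01 0 0 0 -1;0 0 .01 0 0 0 -1'
```

```text
time: 15.13
tool_pos: [551.9, 215.9, 155.0]
tcp_rot: [3.138, -0.001, 1.583]
contact_force: [-2.0, -1.1, 12.9]
grip_width: 13.9
finger_force: 30.0
```

```bash
python3 -m handwheel '0 0 .004 0 0 0 -1;0 0 .008 0 0 0 -1;0 0 .01 0 0 0 -1;0 0 .01 0 0 0 -1'
```

```text
time: 15.47
tool_pos: [552.0, 215.9, 154.3]
tcp_rot: [3.138, -0.001, 1.583]
contact_force: [-1.7, -0.5, 14.7]
grip_width: 13.5
finger_force: 30.0
```

```bash
python3 -m handwheel '0 0 .003 0 0 0 -1;0 0 .006 0 0 0 -1;0 0 .008 0 0 0 -1;0 0 .008 0 0 0 -1'
```

```text
time: 15.8
tool_pos: [551.8, 215.9, 152.6]
tcp_rot: [3.139, -0.001, 1.583]
contact_force: [-0.2, 1.0, 8.5]
grip_width: 13.8
finger_force: 30.0
```

```bash
python3 -m handwheel '0 0 .003 0 0 0 -1;0 0 .006 0 0 0 -1;0 0 .008 0 0 0 -1;0 0 .008 0 0 0 -1'
```

```text
time: 16.13
tool_pos: [551.8, 215.8, 151.6]
tcp_rot: [3.139, -0.0, 1.583]
contact_force: [-0.2, -0.7, 9.0]
grip_width: 13.9
finger_force: 30.0
```

```bash
python3 -m handwheel '0 0 .004 0 0 0 -1;0 0 .008 0 0 0 -1;0 0 .01 0 0 0 -1;0 0 .01 0 0 0 -1' ; python3 -m handwheel '0 0 .004 0 0 0 -1;0 0 .008 0 0 0 -1;0 0 .01 0 0 0 -1;0 0 .01 0 0 0 -1'
```

```text
time: 16.47
tool_pos: [551.8, 215.9, 150.6]
tcp_rot: [3.139, -0.0, 1.583]
contact_force: [-0.4, 0.5, 8.8]
grip_width: 13.9
finger_force: 30.0
time: 16.8
tool_pos: [551.8, 215.9, 149.7]
tcp_rot: [3.139, -0.0, 1.583]
contact_force: [0.5, -0.2, 8.6]
grip_width: 14.0
finger_force: 30.0
```

```bash
python3 -m handwheel '0 0 .004 0 0 0 -1;0 0 .008 0 0 0 -1;0 0 .01 0 0 0 -1;0 0 .01 0 0 0 -1' ; python3 -m handwheel '0 0 .003 0 0 0 -1;0 0 .006 0 0 0 -1;0 0 .006 0 0 0 -1'
```

```text
time: 17.13
tool_pos: [551.8, 215.8, 148.6]
tcp_rot: [3.139, -0.0, 1.583]
contact_force: [0.3, -0.3, 8.9]
grip_width: 14.1
finger_force: 30.0
time: 17.38
tool_pos: [551.8, 215.8, 148.1]
tcp_rot: [3.139, -0.0, 1.583]
contact_force: [-0.4, -0.4, 9.3]
grip_width: 13.8
finger_force: 30.0
```

```bash
python3 -m handwheel '0 0 .003 0 0 0 -1;0 0 .006 0 0 0 -1;0 0 .006 0 0 0 -1' ; python3 -m handwheel '0 0 .003 0 0 0 -1;0 0 .006 0 0 0 -1;0 0 .006 0 0 0 -1'
```

```text
time: 17.63
tool_pos: [551.8, 215.9, 147.5]
tcp_rot: [3.139, -0.0, 1.583]
contact_force: [-1.0, -0.4, 9.9]
grip_width: 13.4
finger_force: 30.0
time: 17.88
tool_pos: [551.5, 215.7, 145.9]
tcp_rot: [3.14, -0.0, 1.583]
contact_force: [2.0, -0.1, 1.0]
grip_width: 13.8
finger_force: 30.0
```

```bash
python3 -m handwheel '0 0 .003 0 0 0 -1;0 0 .005 0 0 0 -1;0 0 .005 0 0 0 -1'
```

```text
time: 18.13
tool_pos: [551.5, 215.7, 145.5]
tcp_rot: [3.14, -0.0, 1.583]
contact_force: [2.7, 1.3, 4.2]
grip_width: 13.7
finger_force: 30.0
```

```bash
python3 -m handwheel '0 0 .003 0 0 0 -1;0 0 .005 0 0 0 -1;0 0 .005 0 0 0 -1'
```

```text
time: 18.38
tool_pos: [551.5, 215.7, 145.3]
tcp_rot: [3.14, -0.0, 1.583]
contact_force: [2.4, -0.1, 6.1]
grip_width: 13.9
finger_force: 30.0
```

```bash
python3 -m handwheel '0 0 .003 0 0 0 -1;0 0 .005 0 0 0 -1;0 0 .005 0 0 0 -1'; python3 -c "
from h import *
o=bot.get_obs();print(o['moment'],o['tcp_rot'])"
```

```text
time: 18.63
tool_pos: [551.6, 215.7, 145.0]
tcp_rot: [3.14, -0.0, 1.583]
contact_force: [1.5, -0.4, 8.1]
grip_width: 13.6
finger_force: 30.0
[-0.04560908 -0.40623346 -0.01352387] [ 3.13998269e+00 -1.09180699e-04  1.58314275e+00]
```

```bash
python3 -m handwheel '0 0 -.004 0 0 0 -1;0 0 -.008 0 0 0 -1;0 0 -.01 0 0 0 -1;0 0 -.01 0 0 0 -1' ; python3 -m handwheel '0 0 0 0 0 0 0;0 0 0 0 0 0 0;0 0 0 0 0 0 0;0 0 0 0 0 0 0;0 0 0 0 0 0 0;0 0 0 0 0 0 0;0 0 0 0 0 0 0;0 0 0 0 0 0 0'
```

```text
time: 18.97
tool_pos: [551.5, 215.7, 145.5]
tcp_rot: [3.14, -0.0, 1.583]
contact_force: [3.3, -0.4, 5.3]
grip_width: 14.0
finger_force: 30.0
time: 19.63
tool_pos: [551.0, 215.7, 145.2]
tcp_rot: [-3.141, 0.0, 1.583]
contact_force: [0.0, -1.2, 0.1]
grip_width: 45.7
finger_force: 0.0
```

Released with zero force. I'll go straight up, then check the fit.

```bash
python3 -m handwheel '0 0 -.05 0 0 0 0;0 0 -.15 0 0 0 0;0 0 -.3 0 0 0 0;0 0 -.5 0 0 0 0;0 0 -.7 0 0 0 0;0 0 -.9 0 0 0 0;0 0 -1 0 0 0 0;0 0 -1 0 0 0 0' && python3 -m handwheel '-.3 -.3 0 0 0 0 0;-.6 -.6 0 0 0 0 0;-.7 -.9 0 0 0 0 0;-.7 -1 0 0 0 0 0;-.7 -1 0 0 0 0 0;-.7 -1 0 0 0 0 0'
python3 - <<'E'
from h import *
w=viewer.capture("wrist"); s=viewer.capture("scene"); t=viewer.capture("top")
F=np.zeros((600,800,3),np.uint8)
F[:262,:350]=cv2.resize(w["frame"],(350,262)); F[:262,360:800]=cv2.resize(w["frame"][0:250,180:560],(440,262))
F[270:600,:412]=cv2.resize(s["frame"][195:275,310:410],(412,330)); F[270:600,420:800]=cv2.resize(t["frame"][140:240,125:240],(380,330))
cv2.imwrite("pics/end.png",F[:,:,::-1])
E
```

```text
time: 20.3
tool_pos: [552.2, 216.0, 248.7]
tcp_rot: [3.136, -0.001, 1.583]
contact_force: [0.8, -1.0, -0.3]
grip_width: 45.9
finger_force: 0.0
time: 20.8
tool_pos: [452.3, 144.7, 245.4]
tcp_rot: [3.141, -0.0, 1.583]
contact_force: [0.0, -0.4, 0.6]
grip_width: 45.7
finger_force: 0.0
```

View pics/end.png

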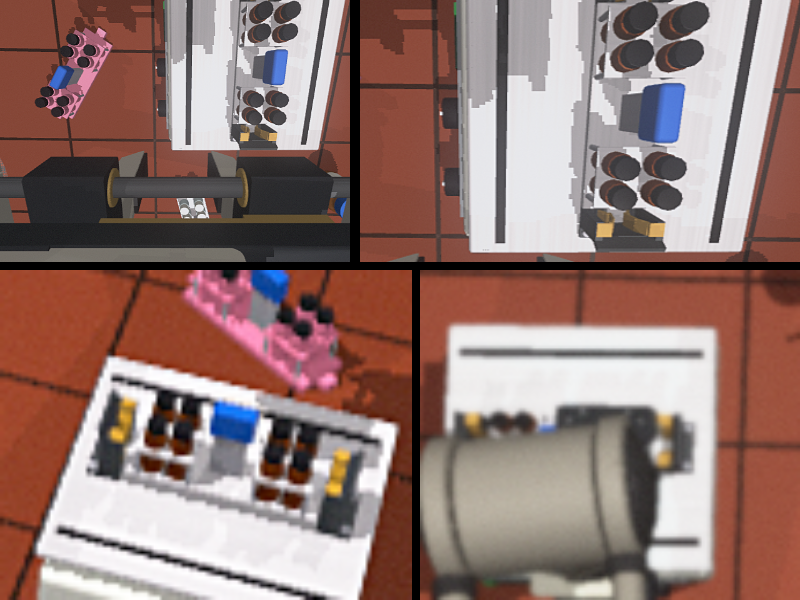

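The scene crop (bottom left) shows the rack level between the posts, with both ears in the slots under the brass clips. The arm is clear. Handing in.

```bash
python3 -c "
from plant import bot
print(bot.close_job())"
```

```text
the job is handed in; nothing more can be done
None
```

The amber rack is in the bracket, let go, and the job is handed in: the push force dropped from 9.9 to 1.0 N as the clips snapped over, then rose as it met its seats; the highest reading was about 15 N. The close-out call returned no verdict.

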